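# Roll a piston pin home under the comparator foot and record it

## Task

Roll the copper-coloured pin along the comparator's steel plate, without picking it up, under the sprung brass foot and onto the red band until it meets the dark stop jaw. The jaw has been set by hand and its place is not measured, so feel for it: press the pin gently home against it (about 9 N, never as much as 15 N) for about a second, then let go so that the pin stays square on the red band. Then press the green record button on the readout right down and release it, and leave everything else on the bench where it is.

Things in the scene. Friction and masses are not known exactly. Their poses are not given: they have to be found in the camera images.
- pin_center (a point): Copper-coloured piston pin, a ground and oiled cylinder 30 mm in diameter and 120 mm long, about 0.45 kg, lying loose on the comparator's plate; it rolls freely. This point is the centre of the pin, 15 mm above the plate; its y axis is the pin's long axis (either way round), x and z turn as the pin rolls. Pushed from behind above its axis it jams; push at or below mid-height, at both ends to square it.
- mark (a point): Middle of the red band across the steel plate, on the plate's top, 15 mm above the bench. The band is 20 mm wide (10 mm either side in x). x points along the plate from the pin's start towards the stop jaw (the way to roll), y along the band, z up. The axis of a pin lying home is over the band. The fixed plate is 170 mm wide (y) and reaches from 175 mm before this point to 85 mm beyond it.
- stop_bar: Fixed dark steel bar across the plate, 140 mm long (y), 12 mm high, carrying the rigid stop jaw, 140 mm long, 20 mm high. This origin, on the plate 15 mm beyond the band's middle, is the middle of the jaw's setting range; axes as the mark's. The jaw's face was clamped anywhere up to 6 mm before or beyond it in x and is not measured: the pin touches it with its axis up to 6 mm before or beyond the band's middle.
- foot (a joint): Upward travel of the sprung brass foot in m: 0 at rest, about 0.003 with the pin under it. The flat sole (11 mm before to 9 mm beyond the band's middle) rests 3 mm lower than the pin's top; a 20 degree sloping sole leads in from 26 mm before the middle. The foot bears down with 2 to 3 N; pushing the pin in takes a few N, and the foot then keeps it from rolling away.
- record_top (a point): Centre of the top of the green record button, 28 mm in diameter, on the grey readout box (120 x 100 mm, 45 mm high), 63 mm above the bench; it is pressed straight down. The screen end of the box is 10 mm from the button's far side and lower than the button.
- record (a joint): Travel of the record button in m, 0 released, 0.006 fully down, which takes 5 N; it springs back.
- foot_sole (a point): Middle of the brass foot's flat sole, right over the middle of the red band, at rest 27 mm above the plate. The foot is 24 mm wide (y) and hangs from a 16 mm wide arm that comes over the stop jaw from a column; foot and arm reach up to 51 mm above the plate, the column with the yellow dial, 37 to 90 mm beyond the band's middle, to 60 mm. To either side of the foot the pin is free from above and behind.
There are look-alikes about, which are no part of the job. Of the things like the part that bears pin_center, leave any that is purple; of the rest the larger one is meant.

How it is judged:
By the outcome, as a careful person would: the job done as asked, in the order asked, and still so for the second after the job is handed in, with the robot touching nothing.
It also fails if it takes over 72 s, if anything falls off the work surface, if the arm or the gripper's body presses on something with over 40 N, if the wrist force passes 120 N, or if a joint passes its speed limit or range.

## Robot

A 6-joint arm with a two-finger parallel gripper is mounted at the origin on the work surface. World frame = base frame: x ahead of the robot, y to its left, z up, the work surface at z = 0. Lengths are in m, angles in rad, forces in N, time in s.
With the tool pointing down it reaches from about 0.35 to 0.975 m from the base axis. Payload 4.9 kg.
Tool frame: the origin (TCP) lies between the finger pads; the fingertips stand 17 mm ahead of it and the grasp point (between the pads) lies 2 mm behind it; z points along the fingers, y is the direction in which the jaws open and shut (so a half turn about z gives the same grasp; the last joint's range is limited). The gripper opens to 85 mm and grips with 20 to 120 N. Pads are 22 mm wide; open, the fingers measure 114 mm over their backs; the gripper's body (76 mm by 85 mm) begins 54 mm behind the grasp point. The pads swing forward as they close: fully open they stand 13 mm farther back than shut.
Start: joints at [-1.244, 0.053, 1.613, -0, 1.476, -0.119], TCP at [0.269, -0.564, 0.248] pointing down, gripper open.
Joint ranges: [-3.01, 3.01], [-1.01, 2.22], [0.06, 2.58], [-1.02, 4.17], [0.09, 2.62], [-3.14, 3.14]. Speed limits (rad/s): [2.57, 2.57, 3.14, 3.14, 3.14, 3.14].

## Interface

Orientations are given as a unit quaternion [w, x, y, z].
In Python, from plant import state, grab_frame, camera_model, job_done, find_in, silhouettes, landmark_of gives the robot as it stands.
- The arm moves only by the shell command python3 -m crank 'ROWS'. ROWS is JSON, a list of rows, each an object with "angular": the turn, a rotation vector about the tool's x, y, z each as a share of 5 degrees, from -1 to 1, a list of three; "delta_pos": the shift along the tool's x, y, z each as a share of 3 cm, from -1 to 1, a list of three; "gripper": the opening, from 0 (shut) to 1 (fully open). In form: [{"angular": [ax, ay, az], "delta_pos": [tx, ty, tz], "gripper": gripper}, ...]. A call has 1 to 12 rows; each row shifts and turns the commanded pose from where the row before left it, along the tool's axes as they then stand; what a row does not reach is not made up. A row lasts 1/8 s, in which the tool goes at most 62.5 mm and 10.7 degrees, less where a joint would pass 70% of its speed; a pose out of reach is approached as far as the arm can. A call with a number of a shift or a turn outside -1 to 1 is refused whole. A call with a gripper value outside its range is refused whole. The fingers move at their own pace and stop on an object; the grip force is fixed at half the most. Time passes only in rows, so rows that do not move let the fingers close. It gives the time, the measured TCP pose, the force and the opening at its end, in the units of the state.
- state(): the state, without advancing time (a new reading comes with each control period).
- grab_frame(name): name is "side" or "top" or "wrist"; returns the picture (420x560x3 uint8, red, green, blue); there is no depth.
- camera_model(name): a dict with "camera_matrix" (3x3 intrinsics, pixels), "rvec" (rotation vector, rad) and "tvec" (3), from world to camera coordinates, as OpenCV has them; the wrist camera has in their place "mount" (4x4, takes a point from camera to tool coordinates, whose origin is the TCP and whose axes are the flange's). Camera axes: x right, y down, z forward; pixel columns grow to the right and rows downward; lengths in m; the calibration is good to about 2 mm. A picture is of the moment at which its call begins: read the wrist's pose just before it. camera_model takes no time and is no camera call.
- job_done(): hands the job in, once; it reports no verdict.
Trained networks look in the newest picture that a camera, given by its name, has taken for a name from the list of things; names that differ only in an ending like _2 or _b are one class to them, and where a whole thing is asked for, a point or a joint stands for the part that bears it (a point fixed in the world has none). Each returns a list of dicts, best first, with "conf" (0 to 1); they miss things now and then, are a little off and sometimes report something else, mostly with a low value. They report only what shows in the picture. A call takes as long as a camera call. They do not tell look-alikes from the thing itself.
- find_in(camera, target): "bbox" ([left, top, right, bottom] in pixels, round what is visible of it).
- silhouettes(camera, target): "mask" (420x560 bool, what is visible of it) and "bbox" ([left, top, right, bottom] in pixels, round what is visible of it).
- landmark_of(camera, target): "pixel" ([column, row] in pixels: a listed point, or the origin of a listed thing).
The state is a dict: "time": time; "joint_pos": joint angles; "joint_vel": joint speeds; "joint_efforts": joint torques, N m; "tool_pos": TCP position; "tool_rot": TCP orientation; "contact_force": force on the tool from outside, world axes, zero at the start; "ft_torque": the same for the moment, N m; "gripper_width": opening from 0.0 (shut) to 1.0 (fully open).
Only numpy, scipy, OpenCV 4.12 (cv2) and the standard library are available. Lean on these libraries where they do the work, as an engineer would, in place of code of your own. Each camera call takes 0.05 s, during which the arm holds its last target.

## Working session

There is one attempt and no reset: what is moved stays moved. The work goes in short steps, Python scripts to look and compute and a shell command to move; the robot and the scene stay as the last step left them, time stands still between calls to the robot, and variables do not carry over. Pictures are saved under pics/ and viewed, and the job is handed in when it is done.

```bash
ls; mkdir -p pics; python3 - <<'E'
from plant import *
import cv2
s=state();print(s)
for n in ["side","top","wrist"]:
    f=grab_frame(n);cv2.imwrite(f"pics/{n}0.png",f[:,:,::-1]);print(n,camera_model(n))
E
```

```text
pics
{'time': 0.0, 'joint_pos': array([-1.24401249e+00,  5.33593445e-02,  1.61428523e+00,  4.38335568e-06,
        1.47602536e+00, -1.18990640e-01]), 'joint_vel': array([ 0.00050185, -0.00088697,  0.00055978, -0.00126288,  0.00065064,
       -0.00013494]), 'joint_efforts': array([ 7.69976687e-04, -3.93688095e+01, -3.70170450e+01, -1.45359104e-04,
        7.05546045e-03,  1.25467321e-05]), 'tool_pos': array([ 0.26928859, -0.5633561 ,  0.2470667 ]), 'tool_rot': array([-1.03326620e-03,  9.75262822e-01,  2.21046036e-01, -1.05547340e-04]), 'contact_force': array([0.32658601, 0.16407918, 0.76146599]), 'ft_torque': array([-0.02782653, -0.00697167,  0.04014953]), 'gripper_width': 1.0007994142918324}
side {'camera_matrix': array([[443.52633214,   0.        , 278.51752286],
       [  0.        , 443.52633214, 214.17143316],
       [  0.        ,   0.        ,   1.        ]]), 'rvec': array([ 0.5077487 , -2.66106111,  1.21116733]), 'tvec': array([0.43287462, 0.16968269, 0.83180909])}
top {'camera_matrix': array([[514.30032371,   0.        , 282.80388934],
       [  0.        , 514.30032371, 208.56852152],
       [  0.        ,   0.        ,   1.        ]]), 'rvec': array([ 2.15866567, -2.2225351 ,  0.06930032]), 'tvec': array([-0.00484539,  0.47586147,  1.09964137])}
wrist {'camera_matrix': array([[292.1522687 ,   0.        , 279.17264004],
       [  0.        , 292.1522687 , 209.00103634],
       [  0.        ,   0.        ,   1.        ]]), 'mount': array([[ 6.00196967e-04, -9.62799288e-01, -2.70216896e-01,
         6.79496868e-02],
       [ 9.99999340e-01,  3.13177665e-04,  1.10529483e-03,
         1.09860131e-03],
       [-9.79551177e-04, -2.70217381e-01,  9.62798840e-01,
        -1.26834674e-01],
       [ 0.00000000e+00,  0.00000000e+00,  0.00000000e+00,
         1.00000000e+00]])}
```

View pics/top0.png

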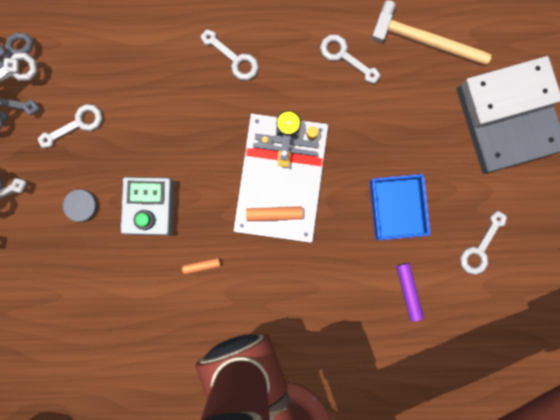

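View pics/side0.png

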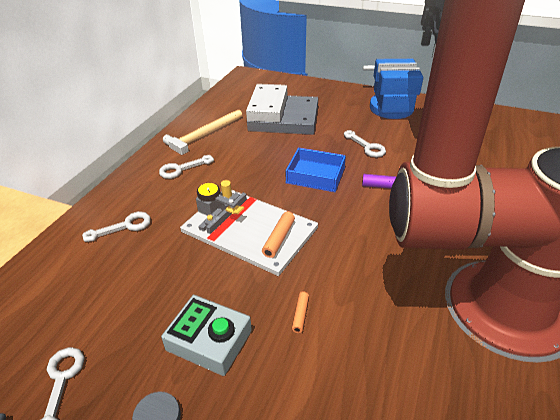

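View pics/wrist0.png

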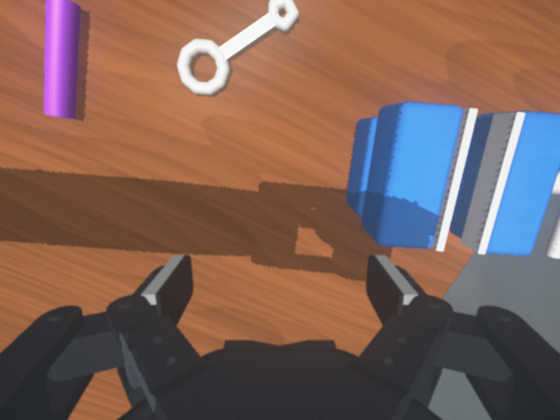

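The top view shows the pin on the plate at (274,214), the red band at (284,157) and the green button at (143,219). The small copper decoy is at (201,266) and the purple one at (410,292). The side view agrees.

```bash
cat > h.py <<'E'
import numpy as np, cv2
from plant import *
from scipy.spatial.transform import Rotation as R
def cam(n, s=None):
    c=camera_model(n);K=c["camera_matrix"]
    if n=="wrist":
        s=s or state(); q=s["tool_rot"]; T=np.eye(4);T[:3,:3]=R.from_quat([q[1],q[2],q[3],q[0]]).as_matrix();T[:3,3]=s["tool_pos"]
        W=np.linalg.inv(T@c["mount"]);return K,W[:3,:3],W[:3,3]
    return K,cv2.Rodrigues(c["rvec"])[0],np.array(c["tvec"])
def ray(C,p):
    K,Rm,t=C; d=Rm.T@np.linalg.solve(K,[p[0],p[1],1]); return -Rm.T@t,d
def onz(C,p,z):
    o,d=ray(C,p);return o+d*(z-o[2])/d[2]
def tri(C1,p1,C2,p2):
    P=[C[0]@np.c_[C[1],C[2]] for C in(C1,C2)]
    X=cv2.triangulatePoints(P[0],P[1],np.array(p1,float),np.array(p2,float))[:,0];return X[:3]/X[3]
def proj(C,X):
    x=C[0]@(C[1]@X+C[2]);return x[:2]/x[2]
E
python3 - <<'E'
from h import *
Ct,Cs=cam("top"),cam("side")
print(state()['time'])
for t in ["pin_center","mark","stop_bar","foot_sole","record_top"]:
    a=landmark_of("top",t);b=landmark_of("side",t)
    for k in a[:3]: print(t,"top",np.round(k["pixel"],1),round(k["conf"],2))
    for k in b[:3]: print(t,"side",np.round(k["pixel"],1),round(k["conf"],2))
    for p in a[:2]:
      for q in b[:2]:
        X=tri(Ct,p["pixel"],Cs,q["pixel"]);print("  tri",X.round(4),(proj(Ct,X)-p["pixel"]).round(1),(proj(Cs,X)-q["pixel"]).round(1))
print(state()['time'])
E
```

```text
0.15
pin_center top [408.3 290.2] 0.91
pin_center top [197.5 263.8] 0.81
pin_center top [271.1 210.8] 0.65
pin_center side [299.6 314. ] 0.86
pin_center side [389.3 181.6] 0.7
pin_center side [276.6 235.8] 0.65
  tri [ 0.3557 -0.4198 -0.7219] [-12.8 -38.8] [50.1 -1.9]
  tri [ 0.2887 -0.2839  0.013 ] [0.4 1.6] [-1.9  0. ]
  tri [0.3596 0.1689 0.0072] [0.3 0.9] [-1.5 -0.1]
  tri [0.3191 0.1158 0.3007] [ 3.8 34.2] [-50.1  -9.5]
mark top [285.5 156.1] 0.83
mark side [236.1 218.2] 0.82
  tri [ 0.5884 -0.0292  0.0071] [0.6 1.2] [-1.7 -0.2]
stop_bar top [286.5 151.2] 0.55
stop_bar side [226.5 214.9] 0.77
  tri [ 0.6039 -0.0293  0.0113] [-0.6 -1.2] [1.7 0.1]
foot_sole top [284.8 154.9] 0.59
foot_sole side [232.8 210.4] 0.67
  tri [ 0.5893 -0.0265  0.0321] [0.1 0.2] [-0.2 -0. ]
record_top side [223.5 323.8] 0.6
0.65
```

```bash
python3 - <<'E'
from h import *
Ct,Cs=cam("top"),cam("side")
for n,C in(("top",Ct),("side",Cs)):
    f=cv2.imread(f"pics/{n}0.png"); hsv=cv2.cvtColor(f,cv2.COLOR_BGR2HSV)
    H,S,V=[hsv[...,i].astype(int) for i in range(3)]
    def ctr(m,box,name,z):
        M=np.zeros_like(m);x0,y0,x1,y1=box;M[y0:y1,x0:x1]=m[y0:y1,x0:x1]
        ys,xs=np.nonzero(M); r=cv2.minAreaRect(np.c_[xs,ys].astype(np.float32)); bp=cv2.boxPoints(r)
        print(n,name,len(xs),np.round(r[0],1),np.round([xs.mean(),ys.mean()],1),onz(C,r[0],z).round(4))
        print(np.array([onz(C,p,z)[:2] for p in bp]).round(4).tolist())
    if n=="top":
        ctr((H<6)|(H>174),(240,140,330,175),"red",.015) if 0 else ctr(((H<5)|(H>175))&(S>190)&(V>120),(240,140,330,175),"red",.015)
        ctr((H>4)&(H<15)&(S>130)&(V>150),(238,200,310,228),"pin",.03)
        ctr((H>55)&(H<80)&(S>130),(130,208,158,235),"btn",.063)
        ctr((S<40)&(V>150),(225,105,335,250),"plate",.015)
    else:
        ctr(((H<5)|(H>175))&(S>190)&(V>120),(195,190,270,250),"red",.015)
        ctr((H>4)&(H<15)&(S>130)&(V>150),(255,205,300,260),"pin",.02)
        ctr((H>55)&(H<80)&(S>130),(207,310,240,342),"btn",.063)
E
```

```text
top red 33 [304.5 157.5] [296.4 156.8] [ 0.5857 -0.0692  0.015 ]
[[0.581, -0.0392], [0.5943, -0.0401], [0.5904, -0.0993], [0.5771, -0.0984]]
top pin 428 [273.9 213.5] [274.8 213.6] [0.4645 0.0006 0.03  ]
[[0.4761, 0.0585], [0.477, -0.057], [0.453, -0.0572], [0.4521, 0.0582]]
top btn 98 [142.5 219. ] [142.2 219. ] [0.4594 0.2723 0.063 ]
[[0.4473, 0.2859], [0.4722, 0.2856], [0.4714, 0.2587], [0.4466, 0.259]]
top plate 6894 [280.8 177.7] [279.7 182.2] [ 0.5428 -0.0163  0.015 ]
[[0.4294, 0.0903], [0.6874, 0.0479], [0.6578, -0.1242], [0.4005, -0.0794]]
side red 328 [231.1 218.6] [229.9 219.9] [ 0.5899 -0.0169  0.015 ]
[[0.6122, 0.0556], [0.5834, -0.1093], [0.5655, -0.0963], [0.5957, 0.0653]]
side pin 402 [280.5 231. ] [280.7 231.2] [ 0.4677 -0.014   0.02  ]
[[0.541, -0.0809], [0.4605, -0.1116], [0.4035, 0.0447], [0.4741, 0.0719]]
side btn 240 [218.3 320.7] [219.6 325.4] [0.4654 0.2692 0.063 ]
[[0.4948, 0.2578], [0.475, 0.2384], [0.4373, 0.2801], [0.4564, 0.2982]]
```

```bash
python3 -m crank '[{"angular":[0,0,0],"delta_pos":[0.8,-0.64,0],"gripper":1},{"angular":[0,0,0],"delta_pos":[0.8,-0.64,0],"gripper":1},{"angular":[0,0,0],"delta_pos":[0.8,-0.64,0],"gripper":1},{"angular":[0,0,0],"delta_pos":[0.8,-0.64,0],"gripper":1},{"angular":[0,0,0],"delta_pos":[0.8,-0.64,0],"gripper":1},{"angular":[0,0,0],"delta_pos":[0.8,-0.64,0],"gripper":1},{"angular":[0,0,0],"delta_pos":[0.8,-0.64,0],"gripper":1},{"angular":[0,0,0],"delta_pos":[0.8,-0.64,0],"gripper":1},{"angular":[0,0,0],"delta_pos":[0.8,-0.64,0],"gripper":1},{"angular":[0,0,0],"delta_pos":[0.8,-0.64,0],"gripper":1}]'
python3 -m crank '[{"angular":[0,0,0],"delta_pos":[0.8,-0.64,0],"gripper":1},{"angular":[0,0,0],"delta_pos":[0.8,-0.64,0],"gripper":1},{"angular":[0,0,0],"delta_pos":[0.8,-0.64,0],"gripper":1},{"angular":[0,0,0],"delta_pos":[0.8,-0.64,0],"gripper":1},{"angular":[0,0,0],"delta_pos":[0.8,-0.64,0],"gripper":1},{"angular":[0,0,0],"delta_pos":[0.8,-0.64,0],"gripper":1},{"angular":[0,0,0],"delta_pos":[0.8,-0.64,0],"gripper":1},{"angular":[0,0,0],"delta_pos":[0.8,-0.64,0],"gripper":1},{"angular":[0,0,0],"delta_pos":[0.8,-0.64,0],"gripper":1}]'
python3 -m crank '[{"angular":[0,0,1],"delta_pos":[0,0,0],"gripper":1},{"angular":[0,0,1],"delta_pos":[0,0,0],"gripper":1},{"angular":[0,0,1],"delta_pos":[0,0,0],"gripper":1},{"angular":[0,0,1],"delta_pos":[0,0,0],"gripper":1},{"angular":[0,0,1],"delta_pos":[0,0,0],"gripper":1},{"angular":[0,0,1],"delta_pos":[0,0,0],"gripper":1},{"angular":[0,0,1],"delta_pos":[0,0,0],"gripper":1},{"angular":[0,0,0],"delta_pos":[0,0,0],"gripper":1},{"angular":[0,0,0],"delta_pos":[0,0,0],"gripper":1}]'
python3 - <<'E'
from h import *
s=state();f=grab_frame("wrist");cv2.imwrite("pics/w1.png",f[:,:,::-1]);np.save("w1.npy",np.r_[s["tool_pos"],s["tool_rot"]])
print(s)
C=cam("wrist",s)
for t,z in [("pin_center",.03),("mark",.015),("stop_bar",.015),("foot_sole",.042),("record_top",.063)]:
    for k in landmark_of("wrist",t)[:3]: print(t,np.round(k["pixel"],1),round(k["conf"],2),onz(C,k["pixel"],z).round(4))
E
```

```text
time: 1.9
tool_pos: [0.4036, -0.2863, 0.2485]
tool_rot: [0.0, 0.975, 0.221, 0.0]
contact_force: [-0.2, -0.3, 0.0]
gripper_width: 0.998
time: 3.02
tool_pos: [0.524, -0.0372, 0.2485]
tool_rot: [0.0, 0.975, 0.221, 0.0]
contact_force: [-0.6, 0.1, -0.2]
gripper_width: 0.999
time: 4.15
tool_pos: [0.5236, -0.0381, 0.2484]
tool_rot: [-0.0, 0.997, -0.082, 0.0]
contact_force: [-0.3, 0.0, -0.1]
gripper_width: 1.0
{'time': 4.15, 'joint_pos': array([-2.14531017e-01, -1.89134184e-01,  1.84292093e+00,  2.06016063e-05,
        1.48771256e+00,  1.52013787e+00]), 'joint_vel': array([-1.67701494e-03, -5.80251048e-05,  8.94972772e-04,  2.11959893e-03,
        6.69641946e-04,  5.73897659e-03]), 'joint_efforts': array([ 3.20345146e-05, -2.88942093e+01, -3.71576858e+01,  5.21108609e-05,
       -1.28471042e-04, -2.87108211e-03]), 'tool_pos': array([ 0.52360898, -0.03813962,  0.24836777]), 'tool_rot': array([-4.00479017e-06,  9.96645029e-01, -8.18454823e-02,  4.76199860e-05]), 'contact_force': array([-0.34428939,  0.02252287, -0.14293128]), 'ft_torque': array([-0.0313697 , -0.03456618,  0.02667134]), 'gripper_width': 0.999723744860063}
pin_center [479.8 317.1] 0.86 [ 0.2992 -0.2814  0.03  ]
pin_center [253.6 235.8] 0.77 [0.4664 0.0023 0.03  ]
mark [260.3 132. ] 0.71 [ 0.5894 -0.0278  0.015 ]
stop_bar [254.4 120.6] 0.79 [ 0.6033 -0.0233  0.015 ]
foot_sole [257.4 135.5] 0.57 [ 0.5863 -0.0256  0.042 ]
record_top [ 27.9 285.7] 0.91 [0.4599 0.2753 0.063 ]
```

View pics/w1.png

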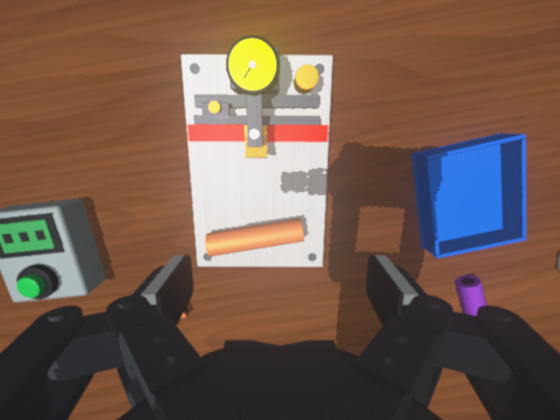

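Wrist view: plate corners are near (182,55), (332,55), (323,267) and (197,267). The red band is at row 132, the pin at (254,236) is skewed, and the button is at (35,282). I'll now fit these geometrically.

```bash
python3 - <<'E'
from h import *
w=np.load("w1.npy");C=cam("wrist",dict(tool_pos=w[:3],tool_rot=w[3:]))
f=cv2.imread("pics/w1.png");hsv=cv2.cvtColor(f,cv2.COLOR_BGR2HSV);H,S,V=[hsv[...,i].astype(int) for i in range(3)]
def rect(m,box,name,z):
    M=np.zeros_like(m);x0,y0,x1,y1=box;M[y0:y1,x0:x1]=m[y0:y1,x0:x1]
    ys,xs=np.nonzero(M);P=np.array([onz(C,p,z)[:2] for p in zip(xs,ys)]);
    r=cv2.minAreaRect(P.astype(np.float32)*1000);print(name,len(xs),np.round(r[0],1),np.round(r[1],1),round(r[2],2))
    return P
rect(((H<5)|(H>175))&(S>150)&(V>100),(170,115,340,150),"red",.015)
P=rect((S<60)&(V>140),(170,45,345,275),"plate",.015)
P=rect((H>4)&(H<18)&(S>110)&(V>120),(198,213,312,262),"pin z.03",.03)
u,s,vt=np.linalg.svd(P-P.mean(0),full_matrices=False);print("pin axis yaw",np.degrees(np.arctan2(vt[0,1],vt[0,0])),P.mean(0))
rect((H>50)&(H<85)&(S>120),(14,265,56,302),"btn",.063)
E
```

```text
red 1714 [589.1 -25.2] [164.3  17.3] 80.64
plate 21644 [544.6 -17. ] [170.7 259.7] 80.4
pin z.03 1872 [464.7   2.7] [ 29.4 124.1] 0.6
pin axis yaw 90.23786564351906 [ 0.4648306  -0.00105045]
btn 509 [459.7 271.8] [28.  34.8] 23.51
```

```bash
python3 -m crank '[{"angular":[0,0,0.04],"delta_pos":[-0.8,-0.185,0],"gripper":1},{"angular":[0,0,0],"delta_pos":[-0.8,-0.185,0],"gripper":1},{"angular":[0,0,0],"delta_pos":[-0.8,-0.185,0],"gripper":1},{"angular":[0,0,0],"delta_pos":[-0.8,-0.185,0],"gripper":1},{"angular":[0,0,0],"delta_pos":[-0.8,-0.185,0],"gripper":1},{"angular":[0,0,0],"delta_pos":[0,0,0.92],"gripper":1},{"angular":[0,0,0],"delta_pos":[0,0,0.92],"gripper":1},{"angular":[0,0,0],"delta_pos":[0,0,0.92],"gripper":1},{"angular":[0,0,0],"delta_pos":[0,0,0.92],"gripper":1},{"angular":[0,0,0],"delta_pos":[0,0,0.92],"gripper":1},{"angular":[0,0,0],"delta_pos":[0,0,0.92],"gripper":1},{"angular":[0,0,0],"delta_pos":[0,0,0.92],"gripper":1}]'
python3 -m crank '[{"angular":[0,0,0],"delta_pos":[0,0,0],"gripper":1},{"angular":[0,0,0],"delta_pos":[0,0,0],"gripper":1}]'
python3 - <<'E'
from h import *
s=state();print(s["tool_pos"],s["tool_rot"],s["contact_force"])
ims=[grab_frame(n)[:,:,::-1] for n in("side","wrist")]
a=cv2.resize(ims[0][150:330,150:390],(800,600),interpolation=cv2.INTER_CUBIC)
cv2.imwrite("pics/s2.png",a);cv2.imwrite("pics/w2.png",ims[1])
E
```

```text
time: 5.95
tool_pos: [0.4101, 0.0093, 0.0544]
tool_rot: [0.0, 0.996, -0.084, 0.0]
contact_force: [0.3, 0.8, -0.4]
gripper_width: 0.997
time: 6.2
tool_pos: [0.4107, 0.0092, 0.0562]
tool_rot: [0.0, 0.996, -0.084, 0.001]
contact_force: [-0.6, -0.0, 1.9]
gripper_width: 0.994
[0.41068799 0.00916899 0.056178  ] [ 5.15884855e-05  9.96455984e-01 -8.41126587e-02  7.28076954e-04] [-0.63064341 -0.00653727  1.88077017]
```

View pics/s2.png

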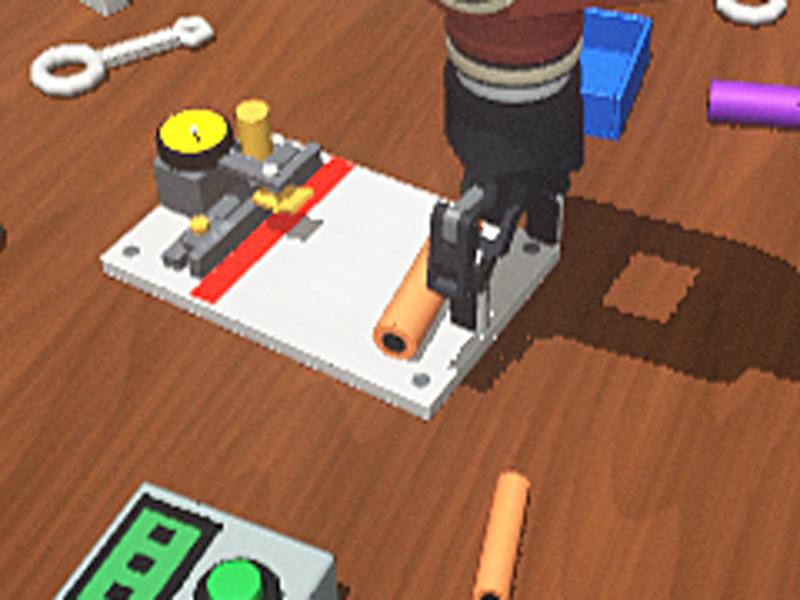

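View pics/w2.png

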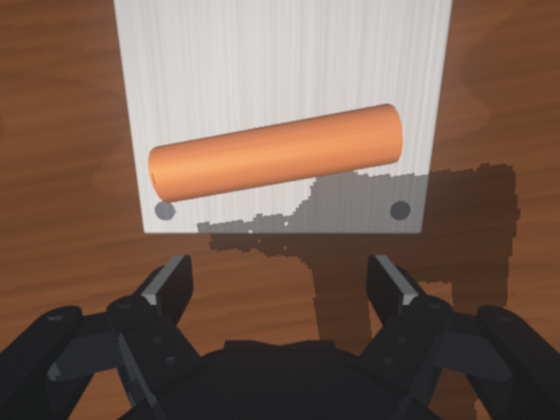

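```bash
python3 - <<'E'
from h import *
s=state();print(s["time"],s["tool_pos"],s["contact_force"]);C=cam("side");q=s["tool_rot"];Rm=R.from_quat([q[1],q[2],q[3],q[0]]).as_matrix()
W=cam("wrist")
for z in(.0,.004,.010,.017):
  for y in(-.0425,-.057):
    for x in (-.011,.011):
      X=s["tool_pos"]+Rm@[x,y,z]; p=proj(C,X);print(z,y,x,"crop",((p-150)/.3).round(0),"wrist",proj(W,X).round(0))
E
```

```text
6.3 [0.41118385 0.00908713 0.05673829] [ 0.38346889 -0.27879191 -0.46898741]
0.0 -0.0425 -0.011 crop [486. 321.] wrist [190. 295.]
0.0 -0.0425 0.011 crop [455. 308.] wrist [186. 254.]
0.0 -0.057 -0.011 crop [474. 336.] wrist [161. 296.]
0.0 -0.057 0.011 crop [442. 323.] wrist [156. 254.]
0.004 -0.0425 -0.011 crop [486. 326.] wrist [192. 291.]
0.004 -0.0425 0.011 crop [455. 313.] wrist [189. 251.]
0.004 -0.057 -0.011 crop [474. 341.] wrist [164. 291.]
0.004 -0.057 0.011 crop [442. 328.] wrist [159. 251.]
0.01 -0.0425 -0.011 crop [486. 333.] wrist [196. 285.]
0.01 -0.0425 0.011 crop [455. 320.] wrist [192. 246.]
0.01 -0.057 -0.011 crop [474. 348.] wrist [168. 285.]
0.01 -0.057 0.011 crop [442. 335.] wrist [164. 246.]
0.017 -0.0425 -0.011 crop [486. 341.] wrist [199. 278.]
0.017 -0.0425 0.011 crop [455. 328.] wrist [196. 241.]
0.017 -0.057 -0.011 crop [474. 356.] wrist [173. 278.]
0.017 -0.057 0.011 crop [442. 343.] wrist [169. 241.]
```

```bash
python3 -m crank '[{"angular":[0,0,0],"delta_pos":[0,0,0.32],"gripper":1},{"angular":[0,0,0],"delta_pos":[0,0,0.32],"gripper":1},{"angular":[0,0,0],"delta_pos":[0,0,0.32],"gripper":1},{"angular":[0,0,0],"delta_pos":[0,0,0],"gripper":1},{"angular":[0,0,0],"delta_pos":[0,0,0],"gripper":1},{"angular":[0,0,0],"delta_pos":[0,0,0],"gripper":1}]'
python3 - <<'E'
from h import *
s=state();print(s["tool_pos"],s["tool_rot"],s["contact_force"],np.degrees(R.from_quat(s["tool_rot"][[1,2,3,0]]).as_matrix()).round(2)[2])
f=grab_frame("side")[:,:,::-1]
cv2.imwrite("pics/s3.png",cv2.resize(f[150:330,150:390],(800,600),interpolation=cv2.INTER_CUBIC))
E
```

```text
time: 7.05
tool_pos: [0.4103, 0.0092, 0.0266]
tool_rot: [0.0, 0.996, -0.084, 0.0]
contact_force: [0.5, 0.0, -1.1]
gripper_width: 0.998
[0.41027008 0.00922377 0.02663394] [ 2.09813119e-05  9.96449395e-01 -8.41931152e-02  3.50588509e-04] [ 0.48205785  0.04732223 -1.11157998] [ 4.00e-02 -0.00e+00 -5.73e+01]
```

View pics/s3.png

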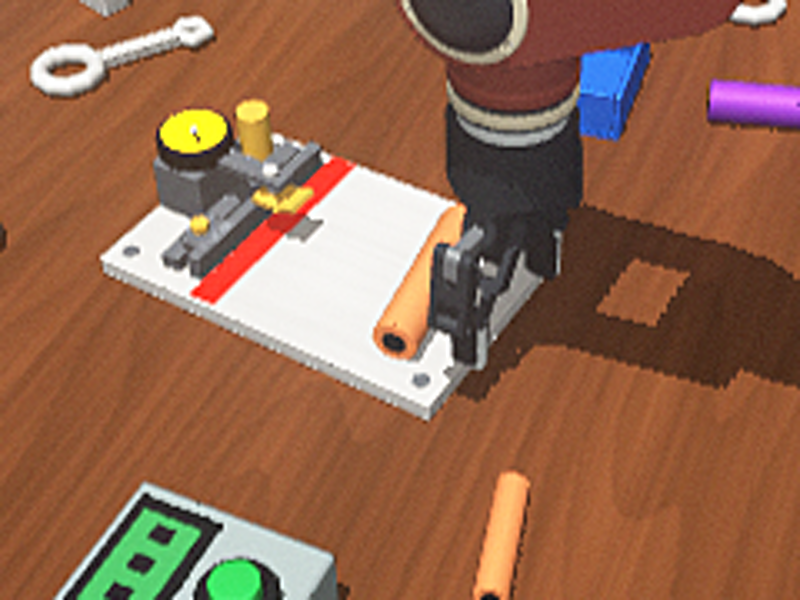

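```bash
python3 -m crank '[{"angular":[0,0,0],"delta_pos":[0.15,0,0],"gripper":1},{"angular":[0,0,0],"delta_pos":[0.1,0,0],"gripper":1},{"angular":[0,0,0],"delta_pos":[0.1,0,0],"gripper":1},{"angular":[0,0,0],"delta_pos":[0.1,0,0],"gripper":1},{"angular":[0,0,0],"delta_pos":[0.1,0,0],"gripper":1},{"angular":[0,0,0],"delta_pos":[0.1,0,0],"gripper":1},{"angular":[0,0,0],"delta_pos":[0.1,0,0],"gripper":1},{"angular":[0,0,0],"delta_pos":[0.1,0,0],"gripper":1},{"angular":[0,0,0],"delta_pos":[0.1,0,0],"gripper":1},{"angular":[0,0,0],"delta_pos":[0.1,0,0],"gripper":1},{"angular":[0,0,0],"delta_pos":[0.1,0,0],"gripper":1},{"angular":[0,0,0],"delta_pos":[0.1,0,0],"gripper":1}]'
python3 - <<'E'
from h import *
f=grab_frame("wrist")[:,:,::-1]
cv2.imwrite("pics/w4.png",f)
E
```

```text
time: 8.6
tool_pos: [0.4471, 0.003, 0.0263]
tool_rot: [-0.0, 0.996, -0.084, -0.0]
contact_force: [-0.3, 0.2, -0.1]
gripper_width: 1.003
```

View pics/w4.png

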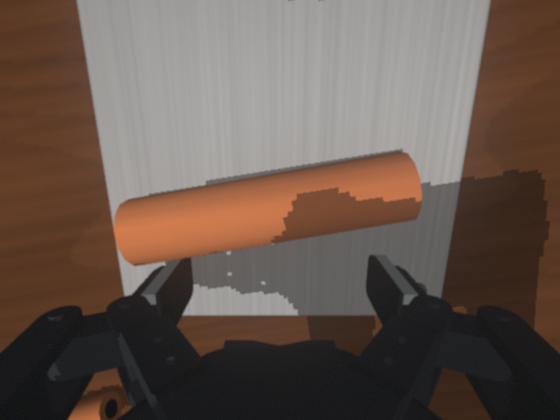

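The left end of the pin (120,260) is almost at the left finger, still skewed. I'll keep going slowly.

```bash
python3 -m crank '[{"angular":[0,0,0],"delta_pos":[0.1,0,0],"gripper":1},{"angular":[0,0,0],"delta_pos":[0.1,0,0],"gripper":1},{"angular":[0,0,0],"delta_pos":[0.1,0,0],"gripper":1},{"angular":[0,0,0],"delta_pos":[0.1,0,0],"gripper":1},{"angular":[0,0,0],"delta_pos":[0.1,0,0],"gripper":1},{"angular":[0,0,0],"delta_pos":[0.1,0,0],"gripper":1},{"angular":[0,0,0],"delta_pos":[0.1,0,0],"gripper":1},{"angular":[0,0,0],"delta_pos":[0.1,0,0],"gripper":1},{"angular":[0,0,0],"delta_pos":[0.1,0,0],"gripper":1},{"angular":[0,0,0],"delta_pos":[0.1,0,0],"gripper":1}]'
python3 - <<'E'
from h import *
f=grab_frame("wrist")[:,:,::-1]
cv2.imwrite("pics/w5.png",f)
E
```

```text
time: 9.9
tool_pos: [0.4767, -0.0021, 0.0263]
tool_rot: [0.0, 0.996, -0.084, 0.0]
contact_force: [0.2, 0.4, -0.6]
gripper_width: 1.001
```

View pics/w5.png

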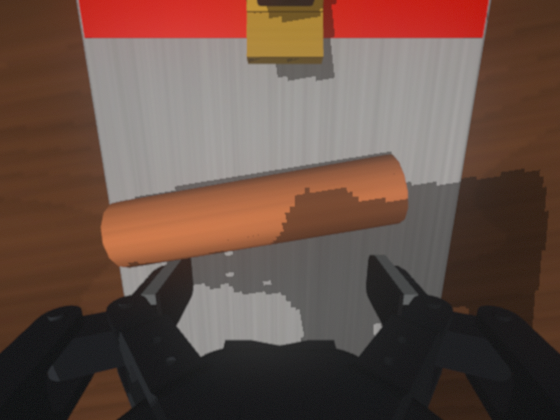

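```bash
cat >> h.py <<'E'
MK=np.array([.589,-.0245]);YAW=np.radians(-9.6);EX=np.array([np.cos(YAW),np.sin(YAW)]);EY=np.array([-EX[1],EX[0]])
def toplate(p): d=np.asarray(p)[:2]-MK;return np.array([d@EX,d@EY])*1000
def pin(C,f,box=None):
    """fit cylinder projection to orange mask; f BGR"""
    hsv=cv2.cvtColor(f,cv2.COLOR_BGR2HSV);H,S,V=[hsv[...,i].astype(int) for i in range(3)]
    m=((H>4)&(H<16)&(S>140)&(V>70)).astype(np.uint8)
    if box: k=np.zeros_like(m);k[box[1]:box[3],box[0]:box[2]]=1;m*=k
    m=cv2.morphologyEx(m,cv2.MORPH_OPEN,np.ones((5,5)));n,l,st,_=cv2.connectedComponentsWithStats(m)
    i=1+np.argmax(st[1:,4]);m=(l==i).astype(np.uint8)
    from scipy.optimize import minimize
    def rend(p):
        c=np.r_[MK+EX*p[0]/1000+EY*p[1]/1000,.030];a=np.array([np.cos(YAW+np.pi/2+p[2]),np.sin(YAW+np.pi/2+p[2]),0]);b=np.cross(a,[0,0,1])
        pts=[proj(C,c+s*.06*a+.015*(np.cos(t)*b+np.sin(t)*np.array([0,0,1]))) for s in(-1,1) for t in np.linspace(0,2*np.pi,24)]
        h=cv2.convexHull(np.array(pts,np.float32));M=np.zeros((840,1120),np.uint8);cv2.fillConvexPoly(M,np.round((h+.5)*2*16).astype(np.int32),1,shift=4);return M
    big=cv2.resize(m,(1120,840),interpolation=cv2.INTER_NEAREST)
    ys,xs=np.nonzero(m);p0=toplate(onz(C,(xs.mean(),ys.mean()),.035))
    best=None
    for sk in(-.1,0,.1,.2):
        cost=lambda p:(rend(p)^big).sum()/big.sum()
        r=minimize(cost,[*p0,sk],method="Nelder-Mead",options=dict(initial_simplex=[[*p0,sk],[p0[0]+5,p0[1],sk],[p0[0],p0[1]+5,sk],[*p0,sk+.08]],xatol=.05))
        if best is None or r.fun<best.fun:best=r
    return best.x[0],best.x[1],np.degrees(best.x[2]),best.fun
E
python3 - <<'E'
from h import *
s=state();C=cam("wrist",s);print("tool",toplate(s["tool_pos"]))
f=cv2.imread("pics/w5.png");print(pin(C,f))
w=np.load("w1.npy");print(pin(cam("wrist",dict(tool_pos=w[:3],tool_rot=w[3:])),cv2.imread("pics/w1.png"),(198,213,312,262)))
g=grab_frame("wrist")[:,:,::-1].copy();print(pin(C,g),state()["time"])
E
```

```text
tool [-114.07025671    3.33537881]
(np.float64(-89.7420293677914), np.float64(55.60210746139227), np.float64(7.913454285829671), np.float64(0.6033585840873489))Traceback (most recent call last):
  File "<stdin>", line 4, in <module>
  File "h.py", line 27, in pin
    i=1+np.argmax(st[1:,4]);m=(l==i).astype(np.uint8)
        ~~~~~~~~~^^^^^^^^^^
    return _wrapfunc(a, 'argmax', axis=axis, out=out, **kwds)
    return bound(*args, **kwds)
ValueError: attempt to get argmax of an empty sequence
```

```bash
python3 - <<'E'
import re
s=open("h.py").read()
a=s.index("    hsv=cv2.cvtColor(f,cv2.COLOR_BGR2HSV);H,S,V");b=s.index("    from scipy.optimize")
s=s[:a]+"    m=f.astype(np.uint8)\n"+s[b:]
open("h.py","w").write(s)
E
python3 - <<'E'
from h import *
s=state();C=cam("wrist",s);g=grab_frame("wrist")
for k in silhouettes("wrist","pin_center"):
    print(k["bbox"],k["conf"],k["mask"].sum(),pin(C,k["mask"]))
f=cv2.imread("pics/w5.png");print(cv2.cvtColor(f,cv2.COLOR_BGR2HSV)[[200,230],[330,180]],state()["time"])
E
```

```text
[100.3, 152.0, 406.7, 267.3] 0.88 20829 (np.float64(-80.62325157743945), np.float64(12.863524373653167), np.float64(9.887421265183212), np.float64(0.012818666282586778))
[[ 11 147 118]
 [ 10 158 203]] 10.05
```

```bash
python3 -m crank '[{"angular":[0,0,0],"delta_pos":[-0.2,0,0],"gripper":1},{"angular":[0,0,0],"delta_pos":[0,0,-0.75],"gripper":1},{"angular":[0,0,0],"delta_pos":[0,0,-0.75],"gripper":1},{"angular":[0,0,0],"delta_pos":[0.64,-0.16,0],"gripper":1},{"angular":[0,0,0],"delta_pos":[0.64,-0.16,0],"gripper":1},{"angular":[0,0,0],"delta_pos":[0,0,0],"gripper":1}]'
python3 - <<'E'
from h import *
s=state();C=cam("wrist",s);g=grab_frame("wrist");print("tool",toplate(s["tool_pos"]))
cv2.imwrite("pics/w6.png",g[:,:,::-1])
for k in silhouettes("wrist","pin_center"):
    print(k["bbox"],k["conf"],k["mask"].sum(),pin(C,k["mask"]))
E
```

```text
time: 10.8
tool_pos: [0.5104, 0.002, 0.0716]
tool_rot: [0.0, 0.996, -0.084, 0.0]
contact_force: [0.4, 0.4, 0.4]
gripper_width: 0.999
tool [-81.87486317  13.05867732]
[174.3, 201.2, 385.8, 282.4] 0.8 9987 (np.float64(-80.22338806588067), np.float64(12.780620899097634), np.float64(9.925881007306264), np.float64(0.05229298087513768))
[161.2, 15.0, 442.5, 87.4] 0.74 14569 (np.float64(25.274957327616285), np.float64(1.9091294461353163), np.float64(0.010485689771389448), np.float64(0.4283924771775688))
```

View pics/w6.png

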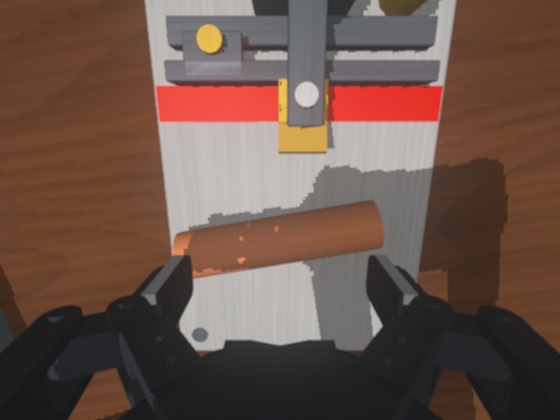

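The pin hasn't moved: x is -80 mm, y +13 mm and skew 9.9°. I'll turn the tool so the fingers stand diagonally across the pin and square it with a couple.

```bash
python3 -m crank '[{"angular":[0,0,-1],"delta_pos":[0,0,0],"gripper":1},{"angular":[0,0,-1],"delta_pos":[0,0,0],"gripper":1},{"angular":[0,0,-1],"delta_pos":[0,0,0],"gripper":1},{"angular":[0,0,-1],"delta_pos":[0,0,0],"gripper":1},{"angular":[0,0,-1],"delta_pos":[0,0,0],"gripper":1},{"angular":[0,0,-1],"delta_pos":[0,0,0],"gripper":1},{"angular":[0,0,-1],"delta_pos":[0,0,0],"gripper":1},{"angular":[0,0,-1],"delta_pos":[0,0,0],"gripper":1},{"angular":[0,0,-1],"delta_pos":[0,0,0],"gripper":1},{"angular":[0,0,-1],"delta_pos":[0,0,0],"gripper":1},{"angular":[0,0,-0.4],"delta_pos":[0,0,0],"gripper":1},{"angular":[0,0,0],"delta_pos":[0,0,0],"gripper":1}]'
python3 - <<'E'
from h import *
s=state();g=grab_frame("wrist");print("tool",toplate(s["tool_pos"]),s["tool_pos"][2],"yaw rel plate",2*np.degrees(np.arctan2(s["tool_rot"][2],s["tool_rot"][1]))+9.6)
cv2.imwrite("pics/w7.png",g[:,:,::-1])
E
```

```text
time: 12.4
tool_pos: [0.5095, 0.002, 0.0711]
tool_rot: [-0.0, 0.933, 0.361, -0.0]
contact_force: [-1.0, 0.3, 1.1]
gripper_width: 0.998
tool [-82.84721817  12.87670583] 0.0711214654156723 yaw rel plate 51.89685584692661
```

View pics/w7.png

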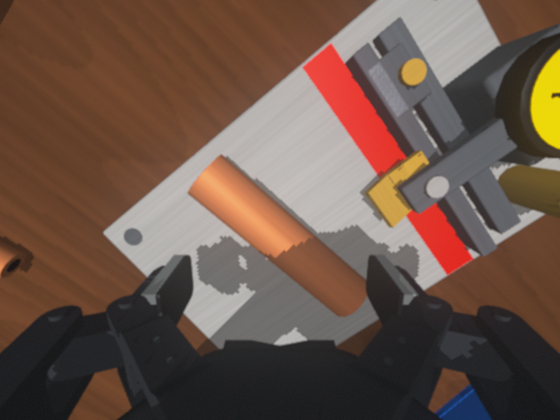

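```bash
python3 -m crank '[{"angular":[0,0,0],"delta_pos":[0.03,0.04,0],"gripper":1},{"angular":[0,0,0],"delta_pos":[0,0,0.49],"gripper":1},{"angular":[0,0,0],"delta_pos":[0,0,0.49],"gripper":1},{"angular":[0,0,0],"delta_pos":[0,0,0.49],"gripper":1},{"angular":[0,0,0],"delta_pos":[0,0,0],"gripper":1}]'
python3 - <<'E'
from h import *
s=state();C=cam("wrist",s);g=grab_frame("wrist");print("tool",toplate(s["tool_pos"]),s["tool_pos"][2])
cv2.imwrite("pics/w8.png",g[:,:,::-1])
for k in silhouettes("wrist","pin_center"):
    print(k["bbox"],k["conf"],k["mask"].sum(),pin(C,k["mask"]))
E
```

```text
time: 13.08
tool_pos: [0.5097, 0.002, 0.0248]
tool_rot: [-0.001, 0.933, 0.361, -0.002]
contact_force: [1.0, 0.5, -0.0]
gripper_width: 1.0
tool [-82.57058007  12.8632626 ] 0.024842610355136352
[155.6, 165.9, 381.1, 355.5] 0.88 15951 (np.float64(-80.07314384003351), np.float64(12.836038684928907), np.float64(9.713282285750253), np.float64(0.14337659080935364))
```

View pics/w8.png

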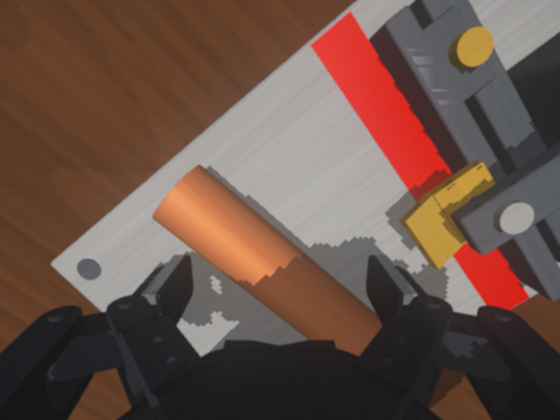

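```bash
python3 -m crank '[{"angular":[0,0,0.4],"delta_pos":[0,0,0],"gripper":1},{"angular":[0,0,0.4],"delta_pos":[0,0,0],"gripper":1},{"angular":[0,0,0.4],"delta_pos":[0,0,0],"gripper":1},{"angular":[0,0,0.4],"delta_pos":[0,0,0],"gripper":1},{"angular":[0,0,0.4],"delta_pos":[0,0,0],"gripper":1},{"angular":[0,0,0.4],"delta_pos":[0,0,0],"gripper":1},{"angular":[0,0,0.4],"delta_pos":[0,0,0],"gripper":1},{"angular":[0,0,0.4],"delta_pos":[0,0,0],"gripper":1},{"angular":[0,0,0.4],"delta_pos":[0,0,0],"gripper":1}]'
python3 - <<'E'
from h import *
s=state();C=cam("wrist",s);g=grab_frame("wrist");print("tool",toplate(s["tool_pos"]),s["tool_pos"][2],"yaw rel plate",2*np.degrees(np.arctan2(s["tool_rot"][2],s["tool_rot"][1]))+9.6)
cv2.imwrite("pics/w9.png",g[:,:,::-1])
for k in silhouettes("wrist","pin_center"):
    print(k["bbox"],k["conf"],k["mask"].sum(),pin(C,k["mask"]))
E
```

```text
time: 14.3
tool_pos: [0.5115, 0.0017, 0.0272]
tool_rot: [-0.0, 0.978, 0.21, -0.0]
contact_force: [0.6, -0.3, 0.8]
gripper_width: 1.001
tool [-80.7714844   12.89901921] 0.02721267692454366 yaw rel plate 33.80961049541117
[145.0, 181.9, 380.9, 354.4] 0.79 15915 (np.float64(-81.0323442473216), np.float64(12.615508119982806), np.float64(0.020059551560876094), np.float64(0.11943135406848884))
```

View pics/w9.png

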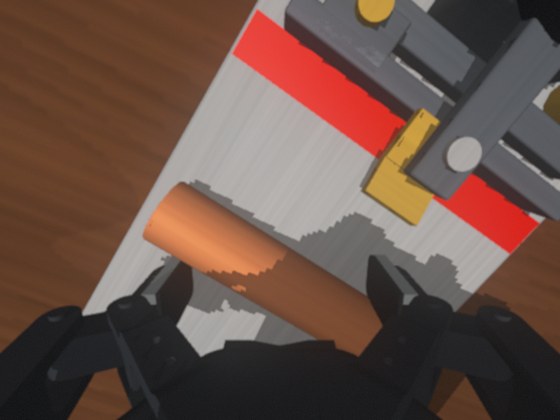

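```bash
python3 -m crank '[{"angular":[0,0,0.4],"delta_pos":[0,0,0],"gripper":1},{"angular":[0,0,0.4],"delta_pos":[0,0,0],"gripper":1},{"angular":[0,0,0.4],"delta_pos":[0,0,0],"gripper":1},{"angular":[0,0,0.4],"delta_pos":[0,0,0],"gripper":1},{"angular":[0,0,0.2],"delta_pos":[0,0,0],"gripper":1},{"angular":[0,0,-0.5],"delta_pos":[0,0,0],"gripper":1},{"angular":[0,0,0],"delta_pos":[0,0,-0.75],"gripper":1},{"angular":[0,0,0],"delta_pos":[0,0,-0.75],"gripper":1},{"angular":[0,0,0],"delta_pos":[0,0,0],"gripper":1}]'
python3 - <<'E'
from h import *
s=state();C=cam("wrist",s);g=grab_frame("wrist");print("tool",toplate(s["tool_pos"]),s["tool_pos"][2],"yaw rel plate",2*np.degrees(np.arctan2(s["tool_rot"][2],s["tool_rot"][1]))+9.6)
cv2.imwrite("pics/w10.png",g[:,:,::-1])
for k in silhouettes("wrist","pin_center"):
    print(k["bbox"],k["conf"],k["mask"].sum(),pin(C,k["mask"]))
E
```

```text
time: 15.52
tool_pos: [0.5131, 0.0015, 0.0741]
tool_rot: [0.001, 0.988, 0.155, 0.002]
contact_force: [0.5, -0.3, -0.8]
gripper_width: 1.001
tool [-79.17283573  12.96124305] 0.07409870094921614 yaw rel plate 27.4075004170991
[0.0, 335.1, 13.9, 350.9] 0.48 174 (np.float64(-308.4154737680586), np.float64(224.7445668466088), np.float64(19.225917125500956), np.float64(1.0))
```

```bash
python3 -m crank '[{"angular":[0,0,1],"delta_pos":[0,0,0],"gripper":1},{"angular":[0,0,1],"delta_pos":[0,0,0],"gripper":1},{"angular":[0,0,1],"delta_pos":[0,0,0],"gripper":1},{"angular":[0,0,1],"delta_pos":[0,0,0],"gripper":1},{"angular":[0,0,1],"delta_pos":[0,0,0],"gripper":1},{"angular":[0,0,1],"delta_pos":[0,0,0],"gripper":1},{"angular":[0,0,1],"delta_pos":[0,0,0],"gripper":1},{"angular":[0,0,0.3],"delta_pos":[-0.4,0,0],"gripper":1},{"angular":[0,0,0],"delta_pos":[-0.8,0,0],"gripper":1},{"angular":[0,0,0],"delta_pos":[0,0,0],"gripper":1}]'
python3 - <<'E'
from h import *
s=state();C=cam("wrist",s);g=grab_frame("wrist");print("tool",toplate(s["tool_pos"]),s["tool_pos"][2],"yaw rel plate",2*np.degrees(np.arctan2(s["tool_rot"][2],s["tool_rot"][1]))+9.6)
cv2.imwrite("pics/w11.png",g[:,:,::-1])
for k in silhouettes("wrist","pin_center"):
    print(k["bbox"],k["conf"],k["mask"].sum(),pin(C,k["mask"]))
E
```

```text
time: 16.88
tool_pos: [0.475, 0.0135, 0.0707]
tool_rot: [0.0, 0.987, -0.162, -0.001]
contact_force: [-0.0, 0.1, 0.4]
gripper_width: 1.002
tool [-118.72644192   18.4934715 ] 0.07073524985474518 yaw rel plate -8.993408828928223
[164.6, 159.3, 388.8, 210.2] 0.82 11502 (np.float64(-81.35139560766403), np.float64(12.787165159986163), np.float64(-9.000153796422827), np.float64(0.011041557989914798))
```

View pics/w11.png

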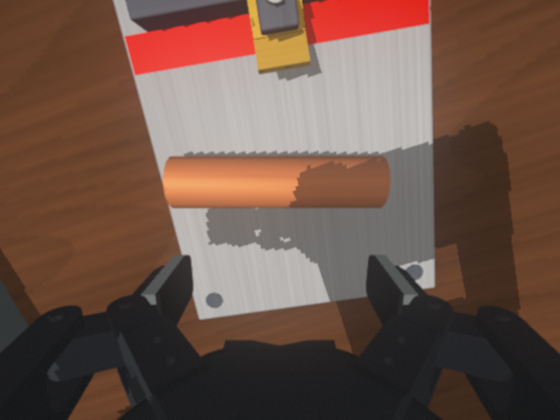

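```bash
python3 -m crank '[{"angular":[0,0,0],"delta_pos":[0,0,0.48],"gripper":1},{"angular":[0,0,0],"delta_pos":[0,0,0.48],"gripper":1},{"angular":[0,0,0],"delta_pos":[0,0,0.48],"gripper":1},{"angular":[0,0,0],"delta_pos":[0,0,0],"gripper":1},{"angular":[0,0,0],"delta_pos":[0.1,0,0],"gripper":1},{"angular":[0,0,0],"delta_pos":[0.1,0,0],"gripper":1},{"angular":[0,0,0],"delta_pos":[0.1,0,0],"gripper":1},{"angular":[0,0,0],"delta_pos":[0.1,0,0],"gripper":1},{"angular":[0,0,0],"delta_pos":[0.1,0,0],"gripper":1},{"angular":[0,0,0],"delta_pos":[0.1,0,0],"gripper":1}]'
python3 -m crank '[{"angular":[0,0,0],"delta_pos":[0.12,0,0],"gripper":1},{"angular":[0,0,0],"delta_pos":[0.12,0,0],"gripper":1},{"angular":[0,0,0],"delta_pos":[0.12,0,0],"gripper":1},{"angular":[0,0,0],"delta_pos":[0.12,0,0],"gripper":1},{"angular":[0,0,0],"delta_pos":[0.12,0,0],"gripper":1},{"angular":[0,0,0],"delta_pos":[0.12,0,0],"gripper":1},{"angular":[0,0,0],"delta_pos":[0.12,0,0],"gripper":1},{"angular":[0,0,0],"delta_pos":[0.12,0,0],"gripper":1}]'
python3 - <<'E'
from h import *
s=state();C=cam("wrist",s);g=grab_frame("wrist");print("tool",toplate(s["tool_pos"]),s["tool_pos"][2],"yaw rel plate",2*np.degrees(np.arctan2(s["tool_rot"][2],s["tool_rot"][1]))+9.6)
cv2.imwrite("pics/w12.png",g[:,:,::-1])
for k in silhouettes("wrist","pin_center"):
    print(k["bbox"],k["conf"],k["mask"].sum(),pin(C,k["mask"]))
E
```

```text
time: 18.23
tool_pos: [0.4945, 0.0071, 0.029]
tool_rot: [-0.0, 0.987, -0.162, -0.0]
contact_force: [-0.3, 0.2, 0.4]
gripper_width: 0.997
time: 19.23
tool_pos: [0.5219, -0.0021, 0.029]
tool_rot: [-0.0, 0.987, -0.162, 0.0]
contact_force: [-0.6, -0.2, 0.3]
gripper_width: 0.999
tool [-69.90218753  10.86123641] 0.02902207888264522 yaw rel plate -9.058887379386706
[127.4, 191.8, 427.6, 259.4] 0.56 19305 (np.float64(-44.01869736769723), np.float64(7.008934591421411), np.float64(-9.059298739359377), np.float64(0.015941465941465942))
```

View pics/w12.png

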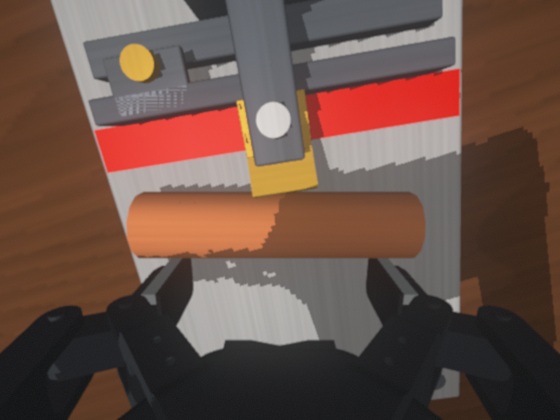

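```bash
python3 -m crank '[{"angular":[0,0,0],"delta_pos":[0.12,0,0.05],"gripper":1},{"angular":[0,0,0],"delta_pos":[0.13,0,0],"gripper":1},{"angular":[0,0,0],"delta_pos":[0.13,0,0],"gripper":1},{"angular":[0,0,0],"delta_pos":[0.1,0,0],"gripper":1},{"angular":[0,0,0],"delta_pos":[0.05,0,0],"gripper":1}]'
python3 -m crank '[{"angular":[0,0,-0.3],"delta_pos":[0.04,0,0],"gripper":1},{"angular":[0,0,-0.3],"delta_pos":[0.04,0,0],"gripper":1},{"angular":[0,0,-0.3],"delta_pos":[0.04,0,0],"gripper":1},{"angular":[0,0,-0.3],"delta_pos":[0.04,0,0],"gripper":1},{"angular":[0,0,-0.3],"delta_pos":[0.04,0,0],"gripper":1},{"angular":[0,0,-0.3],"delta_pos":[0.04,0,0],"gripper":1}]'
python3 - <<'E'
from h import *
s=state();C=cam("wrist",s);g=grab_frame("wrist");print("tool",toplate(s["tool_pos"]),s["tool_pos"][2],"yaw rel plate",2*np.degrees(np.arctan2(s["tool_rot"][2],s["tool_rot"][1]))+9.6)
cv2.imwrite("pics/w13.png",g[:,:,::-1])
for k in silhouettes("wrist","pin_center"):
    print(k["bbox"],k["conf"],k["mask"].sum(),pin(C,k["mask"]))
E
```

```text
time: 19.95
tool_pos: [0.5371, -0.0072, 0.0276]
tool_rot: [0.0, 0.987, -0.162, 0.0]
contact_force: [-0.3, -0.1, -0.6]
gripper_width: 0.994
time: 20.7
tool_pos: [0.5434, -0.009, 0.0273]
tool_rot: [0.0, 0.997, -0.083, -0.0]
contact_force: [-2.6, -0.3, -0.2]
gripper_width: 1.003
tool [-47.51908076   7.63545876] 0.027264568813132366 yaw rel plate 0.0408911887741521
[133.5, 186.6, 437.0, 265.5] 0.56 16158 (np.float64(-20.750378864039043), np.float64(4.322559648850719), np.float64(-1.0183481102270617), np.float64(0.2601807154350786))
```

View pics/w13.png

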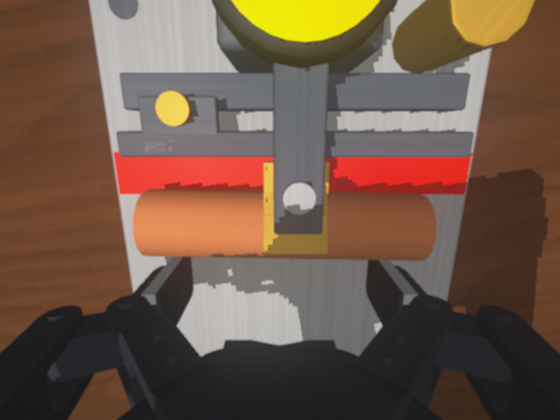

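Pin nearly square (skew about -1°), at x -21 mm and y +4 mm, with its top just under the foot's lead-in. Pushing on slowly.

```bash
python3 -m crank '[{"angular":[0,0,0],"delta_pos":[0.04,0,0],"gripper":1},{"angular":[0,0,0],"delta_pos":[0.04,0,0],"gripper":1},{"angular":[0,0,0],"delta_pos":[0.04,0,0],"gripper":1},{"angular":[0,0,0],"delta_pos":[0.04,0,0],"gripper":1},{"angular":[0,0,0],"delta_pos":[0.04,0,0],"gripper":1}]'
python3 -m crank '[{"angular":[0,0,0],"delta_pos":[0.04,0,0],"gripper":1},{"angular":[0,0,0],"delta_pos":[0.04,0,0],"gripper":1},{"angular":[0,0,0],"delta_pos":[0.04,0,0],"gripper":1},{"angular":[0,0,0],"delta_pos":[0.04,0,0],"gripper":1}]'
python3 -m crank '[{"angular":[0,0,0],"delta_pos":[0.02,0,0],"gripper":1},{"angular":[0,0,0],"delta_pos":[0.02,0,0],"gripper":1},{"angular":[0,0,0],"delta_pos":[0.02,0,0],"gripper":1}]'
python3 - <<'E'
from h import *
s=state();print(toplate(s["tool_pos"]))
E
```

```text
time: 21.42
tool_pos: [0.5483, -0.0096, 0.0273]
tool_rot: [-0.0, 0.996, -0.084, -0.002]
contact_force: [-6.7, 1.6, 3.6]
gripper_width: 0.998
time: 21.92
tool_pos: [0.5534, -0.0104, 0.0273]
tool_rot: [-0.0, 0.996, -0.084, -0.001]
contact_force: [-5.7, 1.5, 2.8]
gripper_width: 0.999
time: 22.3
tool_pos: [0.5553, -0.0107, 0.0273]
tool_rot: [-0.0, 0.996, -0.084, -0.001]
contact_force: [-5.5, 1.4, 2.1]
gripper_width: 1.001
[-35.57238735   8.0098601 ]
```

```bash
for i in 1; do python3 -m crank '[{"angular":[0,0,0],"delta_pos":[0.02,0,0],"gripper":1},{"angular":[0,0,0],"delta_pos":[0.02,0,0],"gripper":1}]' | sed -n 2p\;4p
python3 -m crank '[{"angular":[0,0,0],"delta_pos":[0.02,0,0],"gripper":1},{"angular":[0,0,0],"delta_pos":[0.02,0,0],"gripper":1}]'| sed -n 2p\;4p
python3 -m crank '[{"angular":[0,0,0],"delta_pos":[0.02,0,0],"gripper":1},{"angular":[0,0,0],"delta_pos":[0.02,0,0],"gripper":1}]'| sed -n 2p\;4p; done
python3 - <<'E'
from h import *
s=state();print(s["time"],toplate(s["tool_pos"]))
E
```

```text
tool_pos: [0.5564, -0.0109, 0.0273]
contact_force: [-5.3, 1.7, 2.0]
tool_pos: [0.5576, -0.0111, 0.0273]
contact_force: [-5.5, 0.3, 3.6]
tool_pos: [0.5588, -0.0113, 0.0274]
contact_force: [-5.5, 2.1, 1.7]
23.05 [-31.94705084   7.97875889]
```

```bash
python3 -m crank '[{"angular":[0,0,0],"delta_pos":[0.01,0,0],"gripper":1},{"angular":[0,0,0],"delta_pos":[0.01,0,0],"gripper":1}]'| sed -n 2p\;4p
```

```text
tool_pos: [0.5592, -0.0113, 0.0273]
contact_force: [-6.3, 1.3, 3.6]
```

```bash
python3 -m crank '[{"angular":[0,0,0],"delta_pos":[0.01,0,0],"gripper":1},{"angular":[0,0,0],"delta_pos":[0.01,0,0],"gripper":1}]'| sed -n 2p\;4p
```

```text
tool_pos: [0.5592, -0.0113, 0.0272]
contact_force: [-7.8, 1.2, 5.0]
```

```bash
python3 -m crank '[{"angular":[0,0,0],"delta_pos":[0.01,0,0],"gripper":1},{"angular":[0,0,0],"delta_pos":[0.01,0,0],"gripper":1}]'| sed -n 2p\;4p; python3 - <<'E'
from h import *
s=state();C=cam("wrist",s);g=grab_frame("wrist");print(s["time"],"tool",toplate(s["tool_pos"]),s["tool_pos"][2],"yaw rel plate",2*np.degrees(np.arctan2(s["tool_rot"][2],s["tool_rot"][1]))+9.6)
cv2.imwrite("pics/w14.png",g[:,:,::-1])
E
```

```text
tool_pos: [0.5592, -0.0113, 0.027]
contact_force: [-10.4, 1.5, 5.6]
23.8 tool [-31.5421413    8.02273319] 0.027013456274060724 yaw rel plate -0.02756093249248437
```

View pics/w14.png

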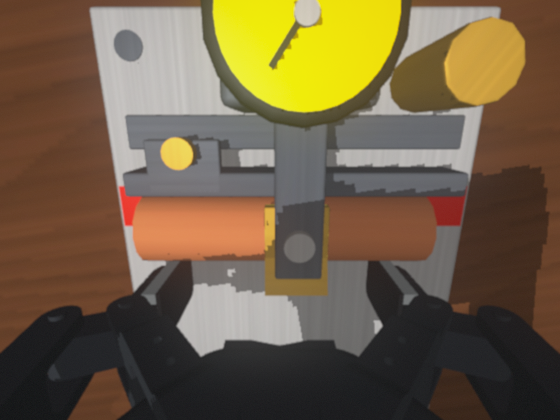

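The pin has stopped against the jaw: the TCP is stuck at -31.5 mm while the force rises to 10 N. The upward drag on the fingers takes up part of the push, so I'll relieve it with a tiny lift and then hold.

```bash
python3 -m crank '[{"angular":[0,0,0],"delta_pos":[0,0,-0.015],"gripper":1},{"angular":[0,0,0],"delta_pos":[0,0,0],"gripper":1}]'| sed -n 1,2p\;4p
```

```text
time: 24.1
tool_pos: [0.5592, -0.0113, 0.0271]
contact_force: [-9.1, 0.8, 3.1]
```

```bash
python3 - <<'E'
from h import *
s=state();print(s["contact_force"],s["contact_force"][:2]@EX,s["time"])
E
```

```text
[-9.07391152  0.84372685  3.12928279] -9.087548073447111 24.1
```

```bash
python3 -m crank '[{"angular":[0,0,0],"delta_pos":[0.005,0,-0.01],"gripper":1},{"angular":[0,0,0],"delta_pos":[0,0,0],"gripper":1}]'| sed -n 1,2p\;4p
```

```text
time: 24.35
tool_pos: [0.5592, -0.0113, 0.0271]
contact_force: [-7.9, 1.3, 2.3]
```

```bash
python3 -m crank '[{"angular":[0,0,0],"delta_pos":[0,0,0],"gripper":1},{"angular":[0,0,0],"delta_pos":[0,0,0],"gripper":1}]'| sed -n 1,2p\;4p
```

```text
time: 24.6
tool_pos: [0.5592, -0.0114, 0.0271]
contact_force: [-8.3, 0.6, 2.0]
```

```bash
python3 -m crank '[{"angular":[0,0,0],"delta_pos":[0.01,0,-0.005],"gripper":1},{"angular":[0,0,0],"delta_pos":[0.01,0,-0.005],"gripper":1}]'| sed -n 1,2p\;4p;python3 -m crank '[{"angular":[0,0,0],"delta_pos":[0,0,0],"gripper":1},{"angular":[0,0,0],"delta_pos":[0,0,0],"gripper":1}]'| sed -n 1,2p\;4p
```

```text
time: 24.85
tool_pos: [0.5592, -0.0113, 0.0271]
contact_force: [-10.0, 2.1, 1.1]
time: 25.1
tool_pos: [0.5592, -0.0114, 0.0271]
contact_force: [-9.0, 0.9, 3.2]
```

```bash
python3 -m crank '[{"angular":[0,0,0],"delta_pos":[0.012,0,-0.005],"gripper":1},{"angular":[0,0,0],"delta_pos":[0,0,0],"gripper":1},{"angular":[0,0,0],"delta_pos":[0,0,0],"gripper":1}]'| sed -n 1,2p\;4p;python3 -m crank '[{"angular":[0,0,0],"delta_pos":[0,0,0],"gripper":1},{"angular":[0,0,0],"delta_pos":[0,0,0],"gripper":1},{"angular":[0,0,0],"delta_pos":[0,0,0],"gripper":1}]'| sed -n 1,2p\;4p
```

```text
time: 25.48
tool_pos: [0.5592, -0.0113, 0.0271]
contact_force: [-9.9, 1.2, 2.8]
time: 25.85
tool_pos: [0.5593, -0.0113, 0.0271]
contact_force: [-9.3, 1.5, 3.0]
```

```bash
python3 -m crank '[{"angular":[0,0,0],"delta_pos":[0.005,0,0],"gripper":1},{"angular":[0,0,0],"delta_pos":[0,0,0],"gripper":1},{"angular":[0,0,0],"delta_pos":[0,0,0],"gripper":1}]'| sed -n 1,2p\;4p;python3 -m crank '[{"angular":[0,0,0],"delta_pos":[0,0,0],"gripper":1},{"angular":[0,0,0],"delta_pos":[0,0,0],"gripper":1},{"angular":[0,0,0],"delta_pos":[0,0,0],"gripper":1}]'| sed -n 1,2p\;4p
```

```text
time: 26.22
tool_pos: [0.5593, -0.0113, 0.0271]
contact_force: [-10.4, 1.8, 3.4]
time: 26.6
tool_pos: [0.5593, -0.0113, 0.0271]
contact_force: [-10.6, 1.2, 3.2]
```

```bash
python3 -m crank '[{"angular":[0,0,0],"delta_pos":[0.007,0,-0.005],"gripper":1},{"angular":[0,0,0],"delta_pos":[0,0,0],"gripper":1},{"angular":[0,0,0],"delta_pos":[0,0,0],"gripper":1},{"angular":[0,0,0],"delta_pos":[0,0,0],"gripper":1},{"angular":[0,0,0],"delta_pos":[0,0,0],"gripper":1}]'| sed -n 1,2p\;4p;python3 -m crank '[{"angular":[0,0,0],"delta_pos":[0,0,0],"gripper":1},{"angular":[0,0,0],"delta_pos":[0,0,0],"gripper":1},{"angular":[0,0,0],"delta_pos":[0,0,0],"gripper":1},{"angular":[0,0,0],"delta_pos":[0,0,0],"gripper":1},{"angular":[0,0,0],"delta_pos":[0,0,0],"gripper":1}]'| sed -n 1,2p\;4p
```

```text
time: 27.22
tool_pos: [0.5593, -0.0113, 0.0271]
contact_force: [-10.9, 1.0, 2.7]
time: 27.85
tool_pos: [0.5592, -0.0113, 0.0271]
contact_force: [-10.5, 0.9, 3.2]
```

```bash
python3 -m crank '[{"angular":[0,0,0],"delta_pos":[-0.03,0,0],"gripper":1},{"angular":[0,0,0],"delta_pos":[-0.04,0,0],"gripper":1},{"angular":[0,0,0],"delta_pos":[-0.05,0,0],"gripper":1},{"angular":[0,0,0],"delta_pos":[-0.2,0,0],"gripper":1},{"angular":[0,0,0],"delta_pos":[-0.4,0,0],"gripper":1},{"angular":[0,0,0],"delta_pos":[-0.4,0,0],"gripper":1},{"angular":[0,0,0],"delta_pos":[0,0,0],"gripper":1}]'
python3 - <<'E'
from h import *
s=state();C=cam("wrist",s);g=grab_frame("wrist");print("tool",toplate(s["tool_pos"]),s["tool_pos"][2])
cv2.imwrite("pics/w15.png",g[:,:,::-1])
for k in silhouettes("wrist","pin_center"):
    print(k["bbox"],k["conf"],k["mask"].sum(),pin(C,k["mask"]))
E
```

```text
time: 28.72
tool_pos: [0.5287, -0.0064, 0.0288]
tool_rot: [-0.0, 0.996, -0.084, -0.0]
contact_force: [-0.6, 0.3, 0.1]
gripper_width: 1.0
tool [-62.44972026   7.79024168] 0.028768536848407595
[124.3, 119.1, 445.7, 194.4] 0.97 17790 (np.float64(-5.717876473756126), np.float64(4.806476893586377), np.float64(1.2931596616850423e-05), np.float64(0.2874789207419899))
```

View pics/w15.png

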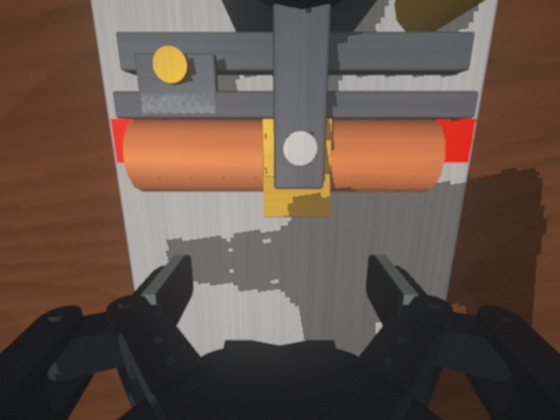

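The pin is square, seated on the jaw and on the red band, and the fingers are clear. Next is the record button.

```bash
python3 -m crank '[{"angular":[0,0,0],"delta_pos":[0,0,-0.6],"gripper":1},{"angular":[0,0,0],"delta_pos":[0,0,-1],"gripper":1},{"angular":[0,0,0],"delta_pos":[0,0,-1],"gripper":1},{"angular":[0,0,0],"delta_pos":[0,0,-1],"gripper":0},{"angular":[0,0,0],"delta_pos":[0,0,-1],"gripper":0},{"angular":[0,0,0],"delta_pos":[0,0,-1],"gripper":0}]'
python3 -m crank '[{"angular":[0,0,0],"delta_pos":[-0.38,-0.875,0],"gripper":0},{"angular":[0,0,0],"delta_pos":[-0.38,-0.875,0],"gripper":0},{"angular":[0,0,0],"delta_pos":[-0.38,-0.875,0],"gripper":0},{"angular":[0,0,0],"delta_pos":[-0.38,-0.875,0],"gripper":0},{"angular":[0,0,0],"delta_pos":[-0.38,-0.875,0],"gripper":0},{"angular":[0,0,0],"delta_pos":[-0.38,-0.875,0],"gripper":0},{"angular":[0,0,0],"delta_pos":[-0.38,-0.875,0],"gripper":0},{"angular":[0,0,0],"delta_pos":[-0.38,-0.875,0],"gripper":0},{"angular":[0,0,0],"delta_pos":[-0.38,-0.875,0],"gripper":0},{"angular":[0,0,0],"delta_pos":[-0.38,-0.875,0],"gripper":0},{"angular":[0,0,0],"delta_pos":[0,0,0],"gripper":0},{"angular":[0,0,0],"delta_pos":[0,0,0],"gripper":0}]'
python3 - <<'E'
from h import *
s=state();C=cam("wrist",s);g=grab_frame("wrist");print("tool",s["tool_pos"])
cv2.imwrite("pics/w16.png",g[:,:,::-1])
for k in landmark_of("wrist","record_top"): print(k,onz(C,k["pixel"],.063))
for k in silhouettes("wrist","record_top"):
    ys,xs=np.nonzero(k["mask"]);print(k["bbox"],k["conf"],xs.mean(),ys.mean(),onz(C,(xs.mean(),ys.mean()),.063))
hsv=cv2.cvtColor(g,cv2.COLOR_RGB2HSV).astype(int);m=((hsv[...,0]>50)&(hsv[...,0]<85)&(hsv[...,1]>120)).astype(np.uint8)
n,l,st,c=cv2.connectedComponentsWithStats(m)
for i in range(1,n):
    if st[i,4]>150: print(st[i],c[i],onz(C,c[i],.063))
E
```

```text
time: 29.58
tool_pos: [0.5302, -0.0067, 0.1996]
tool_rot: [0.0, 0.996, -0.084, 0.001]
contact_force: [0.4, 0.6, 0.7]
gripper_width: 0.38
time: 31.08
tool_pos: [0.4618, 0.271, 0.1977]
tool_rot: [-0.0, 0.996, -0.084, 0.001]
contact_force: [-0.4, 0.1, 0.3]
gripper_width: 0.001
tool [0.46177194 0.27101631 0.19769882]
{'pixel': [278.4, 206.9], 'conf': 0.9} [0.45929752 0.2707263  0.063     ]
[262 194  29  29 663] [275.99095023 207.94570136] [0.45868046 0.27310055 0.063     ]
```

View pics/w16.png

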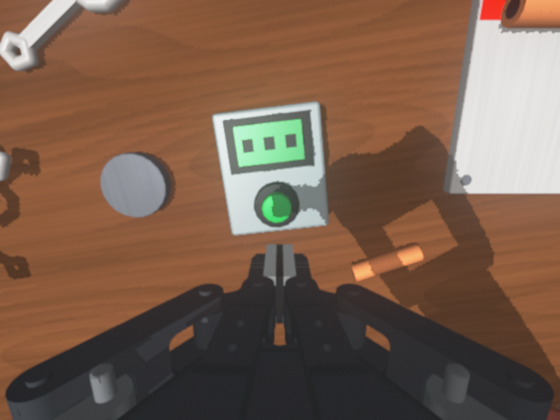

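```bash
python3 -m crank '[{"angular":[0,0,0],"delta_pos":[-0.1,-0.02,0],"gripper":0},{"angular":[0,0,0],"delta_pos":[0,0,0.9],"gripper":0},{"angular":[0,0,0],"delta_pos":[0,0,0.9],"gripper":0},{"angular":[0,0,0],"delta_pos":[0,0,0.9],"gripper":0},{"angular":[0,0,0],"delta_pos":[0,0,0.6],"gripper":0},{"angular":[0,0,0],"delta_pos":[0,0,0.2],"gripper":0},{"angular":[0,0,0],"delta_pos":[0,0,0],"gripper":0}]'
python3 -m crank '[{"angular":[0,0,0],"delta_pos":[0,0,0.08],"gripper":0},{"angular":[0,0,0],"delta_pos":[0,0,0.08],"gripper":0},{"angular":[0,0,0],"delta_pos":[0,0,0.08],"gripper":0}]'
python3 - <<'E'
from h import *
g=grab_frame("side")[:,:,::-1]
cv2.imwrite("pics/s17.png",cv2.resize(g[210:390,120:360],(800,600),interpolation=cv2.INTER_CUBIC))
E
```

```text
time: 32.1
tool_pos: [0.4587, 0.2724, 0.0921]
tool_rot: [-0.0, 0.996, -0.084, 0.0]
contact_force: [0.4, 0.0, 0.7]
gripper_width: 0.0
time: 32.48
tool_pos: [0.4588, 0.2725, 0.085]
tool_rot: [-0.0, 0.996, -0.084, 0.0]
contact_force: [-0.8, 1.1, -0.8]
gripper_width: -0.0
```

View pics/s17.png

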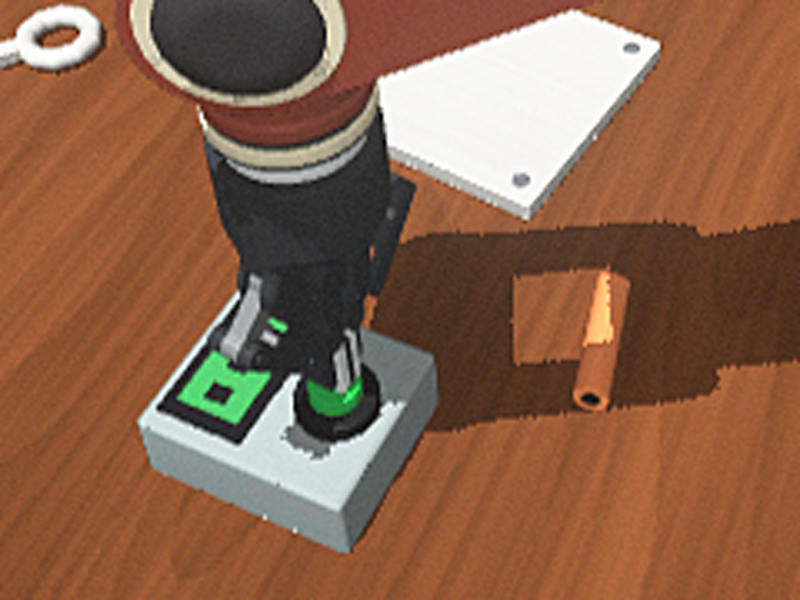

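```bash
python3 -m crank '[{"angular":[0,0,0],"delta_pos":[0,0,0.07],"gripper":0},{"angular":[0,0,0],"delta_pos":[0,0,0.07],"gripper":0},{"angular":[0,0,0],"delta_pos":[0,0,0.07],"gripper":0}]'
python3 -m crank '[{"angular":[0,0,0],"delta_pos":[0,0,0.05],"gripper":0},{"angular":[0,0,0],"delta_pos":[0,0,0.05],"gripper":0}]'
```

```text
time: 32.9
tool_pos: [0.4586, 0.2724, 0.0786]
tool_rot: [0.0, 0.996, -0.084, -0.0]
contact_force: [-2.6, -2.1, 4.1]
gripper_width: 0.0
time: 33.15
tool_pos: [0.4587, 0.2725, 0.0777]
tool_rot: [0.0, 0.996, -0.084, -0.001]
contact_force: [-9.6, -4.4, 21.6]
gripper_width: 0.003
```

```bash
python3 - <<'E'
from h import *
g=grab_frame("side")[:,:,::-1]
cv2.imwrite("pics/s18.png",cv2.resize(g[240:360,140:300],(800,600),interpolation=cv2.INTER_CUBIC))
g=grab_frame("wrist")[:,:,::-1];cv2.imwrite("pics/w18.png",g);s=state();print(s["tool_pos"],s["contact_force"])
E
```

```text
[0.45875266 0.27250749 0.07784585] [-8.58997682 -4.09661145 17.47053589]
```

View pics/s18.png

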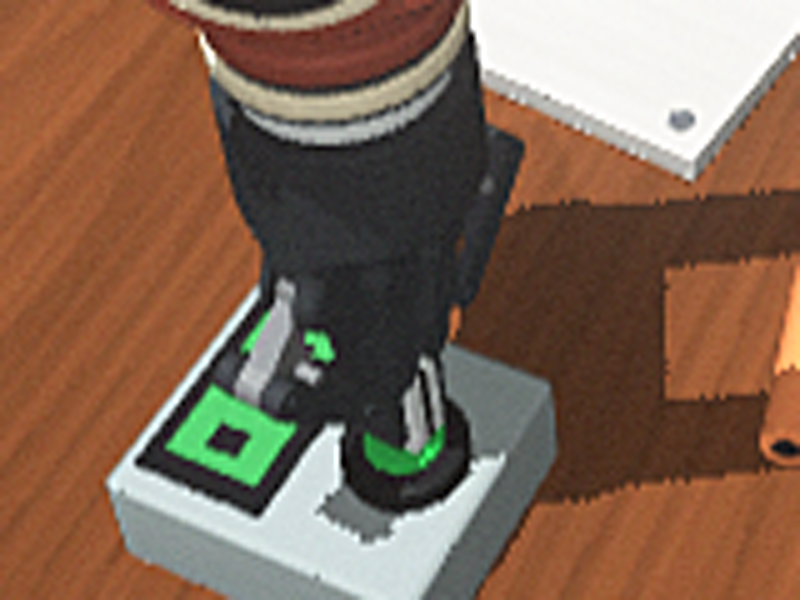

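View pics/w18.png

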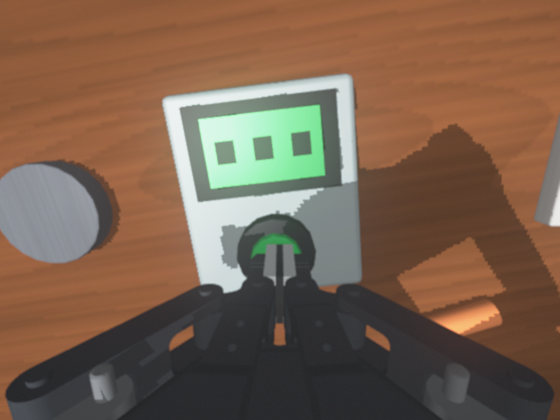

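```bash
python3 -m crank '[{"angular":[0,0,0],"delta_pos":[0,0,-0.03],"gripper":0},{"angular":[0,0,0],"delta_pos":[0,0,-0.03],"gripper":0}]'|sed -n 2p\;4p;python3 -m crank '[{"angular":[0,0,0],"delta_pos":[0,0,-0.03],"gripper":0},{"angular":[0,0,0],"delta_pos":[0,0,0],"gripper":0}]'|sed -n 2p\;4p;python3 -m crank '[{"angular":[0,0,0],"delta_pos":[0,0,-0.03],"gripper":0},{"angular":[0,0,0],"delta_pos":[0,0,0],"gripper":0}]'|sed -n 2p\;4p;python3 -m crank '[{"angular":[0,0,0],"delta_pos":[0,0,-0.03],"gripper":0},{"angular":[0,0,0],"delta_pos":[0,0,0],"gripper":0}]'|sed -n 2p\;4p;python3 -m crank '[{"angular":[0,0,0],"delta_pos":[0,0,-0.04],"gripper":0},{"angular":[0,0,0],"delta_pos":[0,0,0],"gripper":0}]'|sed -n 2p\;4p;python3 -m crank '[{"angular":[0,0,0],"delta_pos":[0,0,-0.04],"gripper":0},{"angular":[0,0,0],"delta_pos":[0,0,0],"gripper":0}]'|sed -n 2p\;4p;python3 -m crank '[{"angular":[0,0,0],"delta_pos":[0,0,-0.04],"gripper":0},{"angular":[0,0,0],"delta_pos":[0,0,0],"gripper":0}]'|sed -n 2p\;4p
```

```text
tool_pos: [0.4586, 0.2724, 0.0781]
contact_force: [-2.3, -0.9, 4.8]
tool_pos: [0.4586, 0.2724, 0.0783]
contact_force: [-2.2, -1.2, 4.5]
tool_pos: [0.4586, 0.2724, 0.079]
contact_force: [-1.1, 0.2, 4.8]
tool_pos: [0.4586, 0.2724, 0.0799]
contact_force: [-1.7, 0.5, 4.2]
tool_pos: [0.4586, 0.2724, 0.0811]
contact_force: [-1.4, 0.1, 3.4]
tool_pos: [0.4586, 0.2724, 0.0822]
contact_force: [-0.0, 0.3, 2.7]
tool_pos: [0.4586, 0.2724, 0.0835]
contact_force: [-0.6, 0.5, 1.8]
```

Force falls linearly from about 4.8 N at TCP z 0.079 to 1.8 N at 0.0835. That matches a 5 N / 6 mm spring bottoming at 0.0778, so the button went fully down. Retracting and checking.

```bash
python3 -m crank '[{"angular":[0,0,0],"delta_pos":[0,0,-0.2],"gripper":0},{"angular":[0,0,0],"delta_pos":[0,0,-0.8],"gripper":0},{"angular":[0,0,0],"delta_pos":[0,0,-1],"gripper":0},{"angular":[0,0,0],"delta_pos":[0,0,-1],"gripper":0},{"angular":[0,0,0],"delta_pos":[0,0,-1],"gripper":0},{"angular":[0,0,0],"delta_pos":[0,0,0],"gripper":0},{"angular":[0,0,0],"delta_pos":[0,0,0],"gripper":0}]'
python3 - <<'E'
from h import *
C=cam("side");g=grab_frame("side");cv2.imwrite("pics/s19.png",g[:,:,::-1])
for k in silhouettes("side","pin_center"): print(k["bbox"],k["conf"])
C=cam("top");g=grab_frame("top");cv2.imwrite("pics/t19.png",cv2.resize(g[80:280,100:380,::-1],(800,571),interpolation=cv2.INTER_CUBIC))
for k in silhouettes("top","pin_center"): print(k["bbox"],k["conf"],pin(C,k["mask"]))
E
```

```text
time: 35.88
tool_pos: [0.458, 0.2721, 0.2023]
tool_rot: [0.0, 0.996, -0.084, -0.001]
contact_force: [-0.9, 0.1, -1.3]
gripper_width: 0.002
[290.6, 294.3, 309.7, 333.6] 0.85
[236.3, 194.4, 252.1, 220.9] 0.64
[364.0, 176.2, 416.3, 187.9] 0.6
[253.7, 147.0, 310.0, 168.3] 0.97 (np.float64(-5.481039069455795), np.float64(5.76304713575223), np.float64(-0.23443994854146719), np.float64(0.293343653250774))
[395.9, 264.0, 424.0, 318.7] 0.67 (np.float64(-249.39722569719066), np.float64(-301.2702920368895), np.float64(-68.44310841852479), np.float64(0.07310469314079422))
[181.0, 256.0, 218.8, 272.5] 0.53 (np.float64(-253.6812498466566), np.float64(132.00321535112334), np.float64(23.17740862858514), np.float64(1.5919452887537995))
[279.2, 155.8, 288.3, 166.2] 0.3 (np.float64(-18.01901272471241), np.float64(2.8266478469132057), np.float64(-4.72554788757035), np.float64(12.625))
```

View pics/s19.png

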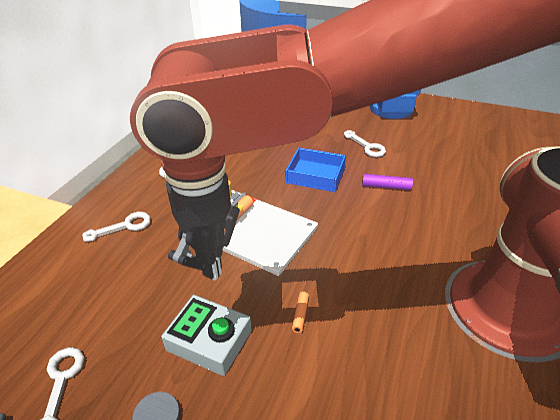

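View pics/t19.png

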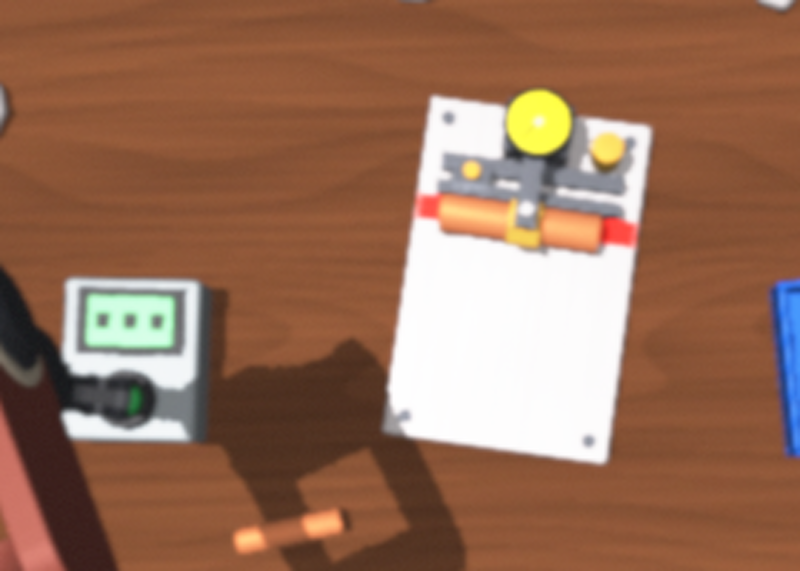

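Top view: the pin lies square on the red band against the jaw under the foot. The button is released, the decoys haven't moved, and the arm is clear. Handing in.

```bash
python3 - <<'E'
from plant import *
print(job_done())
E
```

```text
the job is handed in; nothing more can be done
None
```

I rolled the larger copper pin under the brass foot and pressed it against the jaw, then pressed the record button fully down and let it go. I handed the job in at about 36 s; no verdict was reported.

- **Rolling:** The pin started about 10° skewed and drifted sideways when pushed from behind. I turned it with the open fingers across it, without gripping or lifting, and steered it back towards the middle.
- **Pressing home:** The pin stopped dead with its axis about 5.5 mm before the band's middle, which is within the jaw's range. I held it there for about 4 s, with wrist push readings between 8 and 11 N. Foot and finger friction took part of that, so the force on the jaw itself was not measured; I think it was a little lower.
- **Record button:** It met a hard stop. The force then fell steadily from about 4.8 N to 1.8 N over roughly 4.5 mm as I backed off, which fits the 6 mm, 5 N spring. At the stop the wrist read about 22 N for a moment, more than needed but under the 40 N limit.
- **Last checks:** In the final top view the pin is square to within about 0.3°, on the red band against the jaw, and about 5 mm off the middle along the band. The fitted outlines in the last pin checks matched only loosely because the foot hides part of the pin, but the top and wrist views agreed. The other parts had not visibly moved, and the arm was clear of everything.

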